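# Turn the pan handle in and switch on the hob

## Robot

A 6-joint arm with a two-finger parallel gripper is mounted at the origin on a cart in front of the work surface, level with it; the furniture and walls round the work are solid. World frame = base frame: x ahead of the robot, y to its left, z up, the work surface at z = 0. Lengths are in m, angles in rad, forces in N, time in s.
With the tool pointing down it reaches from about 0.25 to 0.725 m from the base axis. Payload 4 kg.
Tool frame: the origin (TCP) lies at the very end of the fingers, on their centre line; the grasp point (between the pads) lies 19 mm behind it; y points along the fingers, z is the direction in which the jaws open and shut, and the axes are right-handed (so a half turn about y gives the same grasp; the last joint's range is limited). The gripper opens to 85 mm and grips with 20 to 120 N. Pads are 22 mm wide; open, the fingers measure 114 mm over their backs; the gripper's body (76 mm by 85 mm) begins 54 mm behind the grasp point. The pads swing forward as they close: fully open they stand 13 mm farther back than shut.
Start: joints at [-1.27, 0.241, 0.005, 1.335, 0, 1.571], TCP at [0.148, -0.478, 0.231] pointing down, gripper open.
Joint ranges: [-2.72, 2.72], [-1.05, 1.87], [-1.09, 1.28], [-1.99, 2.15], [-1.42, 1.44], [-3.14, 3.14]. Speed limits (rad/s): [2.79, 2.79, 3.14, 3.14, 3.14, 3.14].

## Interface

Orientations are given as [roll, pitch, yaw] about the fixed x, y, z axes, in that order (R = Rz(yaw) Ry(pitch) Rx(roll)).
In Python, from plant import get_state, camera, get_calibration, sign_off, search_frame, masks_of gives the robot as it stands. The module is installed in compiled form; this text tells all that it offers.
- The arm moves only by the tool send_rows, never from a script. Its argument "steps" is a list of rows, each a list of 7 numbers: the turn, a rotation vector about the world's x, y, z in rad, then the shift along the world's x, y, z in mm, then the closure, from 0 (fully open) to 1 (shut). A call has 1 to 20 rows; each row is the pose to reach, as a shift and turn from the pose commanded when the call began; what a row does not reach only later rows make up. A row lasts 1/12 s, in which the tool goes at most 41.7 mm and 7.16 degrees, less where a joint would pass 70% of its speed; a pose out of reach is approached as far as the arm can. A call with a gripper value outside its range is refused whole. The fingers move at their own pace and stop on an object; "newtons" is the grip in N (left out, the last holds). Time passes only in rows, so rows that repeat a pose let the fingers close. It gives the time, the measured TCP pose, the force and the opening at its end, in the units of the state.
- get_state(): the state, without advancing time (a new reading comes with each control period).
- camera(name): name is "side" or "top"; returns the picture (480x640x3 uint8, red, green, blue); there is no depth.
- get_calibration(name): a dict with "K" (3x3 intrinsics, pixels), "origin" and "rotation" of the camera in the world. Camera axes: x right, y down, z forward; pixel columns grow to the right and rows downward; lengths in m; the calibration is good to about 2 mm. A picture is of the moment at which its call begins. get_calibration takes no time and is no camera call.
- sign_off(): hands the job in, once; it reports no verdict.
Trained networks look in the newest picture that a camera, given by its name, has taken for a name from the list of things; names that differ only in an ending like _2 or _b are one class to them, and where a whole thing is asked for, a point or a joint stands for the part that bears it (a point fixed in the world has none). Each returns a list of dicts, best first, with "score" (0 to 1); they miss things now and then, are a little off and sometimes report something else, mostly with a low value. They report only what shows in the picture. A call takes as long as a camera call. They do not tell look-alikes from the thing itself.
- search_frame(target, camera): "position" ([x, y, z] in m, in world coordinates, good to about 4 mm: the middle of the surface that is visible of it).
- masks_of(target, camera): "region" (480x640 bool, what is visible of it).
The state is a dict: "time_s": time; "joint_positions": joint angles; "dq": joint speeds; "joint_torque": joint torques, N m; "ee_pos": TCP position; "tcp_rot": TCP orientation; "wrist_force": force on the tool from outside, world axes, zero at the start; "moment": the same for the moment, N m; "grip_width": finger opening in m.
Only numpy, scipy, OpenCV 4.12 (cv2) and the standard library are available. Lean on these libraries where they do the work, as an engineer would, in place of code of your own. Each camera call takes 0.05 s, during which the arm holds its last target. There are 200 camera calls.

## Task

The saucepan's long handle sticks out over the front of the hob: push it round so that it points inward over the middle of the hob, clear of the wide pot, with the pan still standing on its marked ring and the pot left where it is. Then lift the guard flap of the switch box, flip the switch beneath it away from you as far as it goes, and lower the guard until it is shut. Do not tip the pan or disturb the other things on the table.

Things in the scene. Friction and masses are not known exactly. Their poses are not given: they have to be found in the camera images.
- hob: Fixed flat black table hob with an aluminium body, 220 deep (its x) x 480 wide (its y) x 34 high. Origin on the table under it, midway along its width, 120 behind the front edge (its -x side, towards the robot) and 100 before the back edge; +y is its left. Two cooking rings, 270 apart. It stands within 0.12 rad of square to the robot.
- ring_left (a point): Centre of the left marked cooking ring (a thin pale circle of radius 80) on the hob's top surface, 34 above the table; at hob x -22, y +135.
- ring_right (a point): Centre of the right marked cooking ring (same radius 80), on the hob's top surface; at hob x -22, y -135. The saucepan stands on one of the rings, the pot on the other.
- saucepan: Loose steel saucepan, fixed lid, 0.4 to 0.85 kg. Origin: centre of its base. Wall radius 57 up to 58 high, lid rim radius 60, lid top at 67, on it a round knob of radius 13 whose widest part lies 77 to 83 above the base, top at 85. Straight black handle along its own -x, reaching 155 from the axis, 18 wide, 14 high, middle 47 above the base. Pushed sideways at the handle it pivots some 20 beyond its axis, so it drifts and may need a nudge back.
- handle_end (a point): Middle of the outer end of the saucepan's handle, 155 from the pan's axis and 47 above its base.
- pot: Loose wide lidded steel pot on the other ring, about 1 kg, to be left alone. Origin at the centre of its base. Radius 73 at the lid, lid knob top at 80 above the base, two loop ears along its own x reaching 92 from the axis, at 41 above the base.
- switch_box: Fixed grey switch box to the right of the hob, 120 (its x) x 104 (its y), base plate 20 high with two side cheeks (inner faces 86 apart) up to 60 high, open at the front (-x); a guard flap lies over it. Origin at the centre of its underside on the table; +x points away from the robot.
- guard_hinge (a point): Middle of the guard flap's hinge axis, at the back of the switch box (box x +56, 63 high). The axis lies along the box's y.
- guard_bar (a point): Middle of the round steel pull bar on the guard flap: a D-handle, bar 10 in diameter, along the box's y, 72 between its posts' centres. With the flap shut it lies 96 in front of the hinge (towards -x of the box) and 40 above it (103 above the table), leaving 32 free between the bar and the flap. It moves with the flap.
- guard (a joint): Guard flap angle: 0 shut (level), grows as the front edge is lifted, 1.9 is fully back; at 1.57 it stands upright. The flap, a 105 x 106 plate 5 thick, is light and stays at any angle it is left at (friction 0.06 N m).
- toggle_pivot (a point): Pivot of the toggle switch, on the base plate's top 20 above the table, at box x -20, y 0.
- toggle (a joint): Toggle angle: 0 off (the paddle leans 0.45 rad towards the box's -x, to the robot), 0.9 fully on (leans 0.45 rad to +x). Paddle 28 wide, 9 thick, its tip 36 from the pivot (so about 52 above the table when it leans). Stays where it is left; needs about 1 N at the tip.
- dip_cup: Loose small white cup, 76 across, 47 high, a bystander behind the switch box. Origin at the centre of its underside.
- tea_tin: Loose green tin, 71 x 88 x 111 high, a bystander to the right. Origin at the centre of its underside.
- scoop: Loose dark measuring scoop, 61 x 147 x 30, a bystander to the right. Origin at its underside, near the middle of its length.
Mind the look-alikes: they are no part of the job. Of the things that look like the switch_box, the larger one is meant.

How it is judged:
On the way, in this order (a step that is already met when the one before it is completed fails the run):
1. the saucepan's handle points inward over the hob, the pan on its ring ((horizontal distance between saucepan and ring_left below 0.028 m or horizontal distance between saucepan and ring_right below 0.028 m) and x of handle_end in the frame of hob between -0.11 and 0.09 m and y of handle_end in the frame of hob between -0.08 and 0.08 m and horizontal distance between handle_end and pot above 0.082 m and linear speed of saucepan below 0.02 m/s and angle between saucepan's own z axis and vertical below 0.05 rad), for 0.2 s.
2. the guard flap is lifted (value of joint guard above 0.9 rad), for 0.1 s.
3. the switch is flipped on (value of joint toggle above 0.7 rad), for 0.2 s.
At the end, for the whole second after the job is handed in: Pan upright, at rest, axis within 28 mm of a ring centre; handle end 10 mm or more inside the hob's front and back edges, within 80 mm of its middle line (y = 0), 82 mm or more from the pot's axis; toggle past 0.7 rad; guard shut to within 0.08 rad (all of step 1 and value of joint toggle above 0.7 rad and value of joint guard below 0.08 rad); the robot touches nothing.
It fails at once if the pot is shifted more than 20 mm (distance of pot from where it was at the start of the episode above 0.02 m).
It fails at once if the saucepan is tipped (angle between saucepan's own z axis and vertical above 0.3 rad).
It fails at once if a bystander is shoved more than 30 mm or knocked over (distance of any of dip_cup, tea_tin, scoop from where it was at the start of the episode above 0.03 m or angle between any of dip_cup, tea_tin, scoop's own z axis and vertical above 0.5 rad).
It also fails if it takes over 72 s, if anything falls off the work surface, if the arm or the gripper's body presses on something with over 40 N, if the wrist force passes 120 N, or if a joint passes its speed limit or range.

## Working session

There is one attempt and no reset: what is moved stays moved. The work goes in short steps, Python scripts to look and compute and a tool call to move; the robot and the scene stay as the last step left them, time stands still between calls to the robot, and variables do not carry over. Pictures are saved under pics/ and viewed, about 8 in all and at most 12, crops included, and the job is handed in when it is done.

Besides the shell and the picture viewer there is one more tool, called after ">>>" in YAML: its name, and indented under it one key for each argument. send_rows: Moves the arm, as the interface text tells. Its arguments: {"type":"object","properties":{"steps":{"type":"array"},"newtons":{"type":"number"}},"required":["steps"]}

```bash
mkdir -p pics
cat > h.py <<'E'
import numpy as np, cv2
from plant import *
def snap(cam,name):
    im=camera(cam); cv2.imwrite(f'pics/{name}.png',im[:,:,::-1]); return im
def proj(cam,P):
    c=get_calibration(cam); p=(np.atleast_2d(P)-c['origin'])@np.array(c['rotation']); q=p@np.array(c['K']).T; return q[:,:2]/q[:,2:]
def ray(cam,uv,z):
    c=get_calibration(cam); d=np.array(c['rotation'])@np.linalg.inv(c['K'])@np.array([uv[0],uv[1],1.]); o=np.array(c['origin']); return o+d*(z-o[2])/d[2]
E
python3 - <<'E'
from h import *
s=get_state();print(s['ee_pos'],s['tcp_rot'],s['time_s'])
snap('top','t0');snap('side','s0')
for c in('top','side'):
    print(c,get_calibration(c)['origin'])
    for n in('hob','saucepan','handle_end','pot','switch_box','guard_bar','guard','dip_cup','tea_tin','scoop'):
        print(n,[(np.round(d['position'],3).tolist(),round(d['score'],2),proj(c,d['position']).round()[0].tolist()) for d in search_frame(n,c)[:3]])
E
```

```text
[ 0.14795255 -0.4769479   0.23041865] [-1.57287175e+00  2.30486135e-06 -2.84080105e+00] 0.0
top [ 0.37854932 -0.16510429  1.70867361]Traceback (most recent call last):
  File "<stdin>", line 7, in <module>
  File "h.py", line 6, in proj
    c=get_calibration(cam); p=(np.atleast_2d(P)-c['origin'])@np.array(c['rotation']); q=p@np.array(c['K']).T; return q[:,:2]/q[:,2:]
                                                                                        ~^~~~~~~~~~~~~~~~~~~
ValueError: matmul: Input operand 1 has a mismatch in its core dimension 0, with gufunc signature (n?,k),(k,m?)->(n?,m?) (size 3 is different from 1)
```

View pics/t0.png

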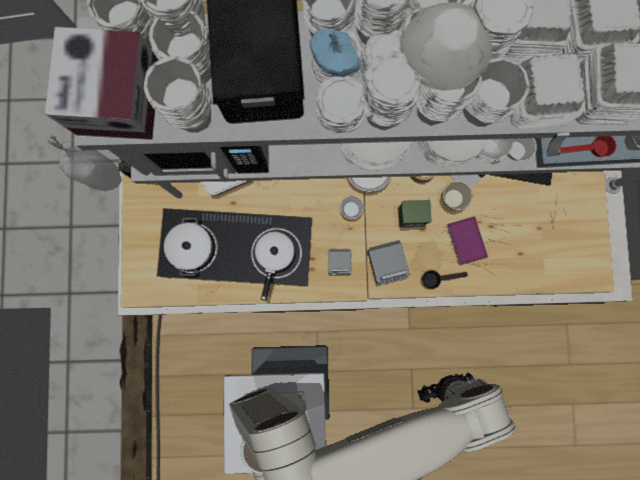

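View pics/s0.png

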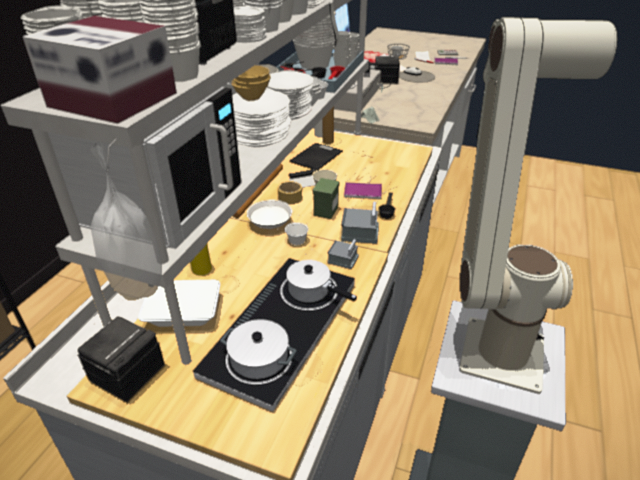

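The top view shows the pan on the right ring (274,251) with its handle end at about (266,298), and the pot at (189,246). There are two switch boxes: a small one at (340,262) and a larger one at (388,262). The larger one is meant.

```bash
sed -i "s/p=(np.atleast_2d(P)-c\['origin'\])@np.array(c\['rotation'\])/p=(np.atleast_2d(P)-np.ravel(c['origin']))@np.array(c['rotation']).reshape(3,3)/; s/np.array(c\['K'\]).T/np.array(c['K']).reshape(3,3).T/" h.py
python3 - <<'E'
from h import *
c=get_calibration('top');print({k:np.shape(v) for k,v in c.items()}, c)
for c in('top','side'):
    camera(c)
    for n in('hob','saucepan','handle_end','pot','switch_box','guard_bar','dip_cup','tea_tin','scoop'):
        print(n,[(np.round(d['position'],3).tolist(),round(d['score'],2),proj(c,d['position']).round()[0].tolist()) for d in search_frame(n,c)[:3]])
    for n in ('hob','switch_box','saucepan','pot'):
      for m in masks_of(n,c)[:2]:
        r=m['region']
        if r.sum()<20: continue
        ct=max(cv2.findContours(r.astype(np.uint8),0,2)[0],key=cv2.contourArea)
        print('mask',c,n,round(m['score'],2),r.sum(),[np.round(x,1) for x in cv2.minAreaRect(ct)],cv2.boundingRect(ct))
im=camera('top')
cv2.imwrite('pics/c1.png',cv2.resize(im[190:310,150:420,::-1],None,fx=2.95,fy=2.95,interpolation=cv2.INTER_CUBIC))
E
```

```text
{'K': (3, 3), 'origin': (3,), 'rotation': (3,)} {'K': array([[527.2012441 ,   0.        , 322.87597852],
       [  0.        , 527.2012441 , 246.34239825],
       [  0.        ,   0.        ,   1.        ]]), 'origin': array([ 0.37854932, -0.16510429,  1.70867361]), 'rotation': array([-3.03865037e+00,  4.99015952e-05, -1.59911448e+00])}Traceback (most recent call last):
  File "<stdin>", line 6, in <module>
  File "h.py", line 6, in proj
    c=get_calibration(cam); p=(np.atleast_2d(P)-np.ravel(c['origin']))@np.array(c['rotation']).reshape(3,3); q=p@np.array(c['K']).reshape(3,3).T; return q[:,:2]/q[:,2:]
                                                                       ~~~~~~~~~~~~~~~~~~~~~~~~~~~~~~~^^^^^
ValueError: cannot reshape array of size 3 into shape (3,3)
```

Rotation is roll/pitch/yaw.

```bash
cat > h.py <<'E'
import numpy as np, cv2
from scipy.spatial.transform import Rotation as Ro
from plant import *
def cal(cam):
    c=get_calibration(cam); return c['K'],c['origin'],Ro.from_euler('xyz',c['rotation']).as_matrix()
def snap(cam,name):
    im=camera(cam); cv2.imwrite(f'pics/{name}.png',im[:,:,::-1]); return im
def proj(cam,P):
    K,o,R=cal(cam); q=(np.atleast_2d(P)-o)@R@K.T; return q[:,:2]/q[:,2:]
def ray(cam,uv,z):
    K,o,R=cal(cam); d=R@np.linalg.inv(K)@np.array([uv[0],uv[1],1.]); return o+d*(z-o[2])/d[2]
E
python3 - <<'E'
from h import *
for c in('top','side'):
    camera(c)
    for n in('hob','saucepan','handle_end','pot','switch_box','guard_bar','dip_cup','tea_tin','scoop'):
        print(n,[(np.round(d['position'],3).tolist(),round(d['score'],2),proj(c,d['position']).round()[0].tolist()) for d in search_frame(n,c)[:3]])
    for n in ('hob','switch_box','saucepan','pot'):
      for m in masks_of(n,c)[:2]:
        r=m['region']
        if r.sum()<20: continue
        ct=max(cv2.findContours(r.astype(np.uint8),0,2)[0],key=cv2.contourArea)
        print('mask',c,n,round(m['score'],2),r.sum(),cv2.boxPoints(cv2.minAreaRect(ct)).round(1).tolist())
im=camera('top')
cv2.imwrite('pics/c1.png',cv2.resize(im[190:310,150:420,::-1],None,fx=2.95,fy=2.95,interpolation=cv2.INTER_CUBIC))
E
```

```text
hob [([0.567, 0.098, 0.034], 0.97, [239.0, 244.0])]
saucepan [([0.524, -0.01, 0.095], 0.79, [271.0, 255.0])]
handle_end [([0.525, -0.011, 0.098], 0.97, [271.0, 254.0])]
pot [([0.555, 0.247, 0.095], 0.98, [187.0, 247.0])]
switch_box [([0.485, -0.369, 0.069], 0.9, [387.0, 265.0]), ([0.501, -0.216, 0.046], 0.68, [338.0, 261.0]), ([0.675, -0.266, 0.019], 0.37, [351.0, 208.0])]
guard_bar [([0.488, -0.368, 0.065], 0.95, [387.0, 264.0]), ([0.497, -0.22, 0.043], 0.56, [339.0, 263.0])]
dip_cup [([0.679, -0.262, 0.019], 0.8, [350.0, 207.0])]
tea_tin [([0.639, -0.456, 0.107], 0.82, [415.0, 213.0])]
scoop [([0.443, -0.526, 0.026], 0.67, [436.0, 277.0])]
mask top hob 0.65 7153 [[156.1999969482422, 276.3999938964844], [160.60000610351562, 206.8000030517578], [311.20001220703125, 216.3000030517578], [306.79998779296875, 285.8999938964844]]
mask top hob 0.64 427 [[422.0, 270.0], [466.0, 270.0], [466.0, 288.0], [422.0, 288.0]]
mask top switch_box 0.94 1323 [[365.79998779296875, 249.0], [400.1000061035156, 239.89999389648438], [409.8999938964844, 276.8999938964844], [375.5, 285.8999938964844]]
mask to
[... 1461 characters left out ...]
[[341.0, 204.0], [378.0, 204.0], [378.0, 243.0], [341.0, 243.0]]
mask side switch_box 0.84 1230 [[341.0, 243.0], [341.0, 202.0], [378.0, 202.0], [378.0, 243.0]]
mask side switch_box 0.81 708 [[327.0, 240.0], [358.0, 240.0], [358.0, 269.0], [327.0, 269.0]]
mask side saucepan 0.72 7668 [[190.10000610351562, 373.5], [287.20001220703125, 252.89999389648438], [355.29998779296875, 307.70001220703125], [258.29998779296875, 428.29998779296875]]
mask side saucepan 0.64 1688 [[287.0, 260.0], [356.0, 260.0], [356.0, 301.0], [287.0, 301.0]]
mask side pot 0.57 3111 [[218.39999389648438, 334.0], [276.29998779296875, 308.8999938964844], [299.70001220703125, 362.79998779296875], [241.89999389648438, 388.0]]
```

View pics/c1.png

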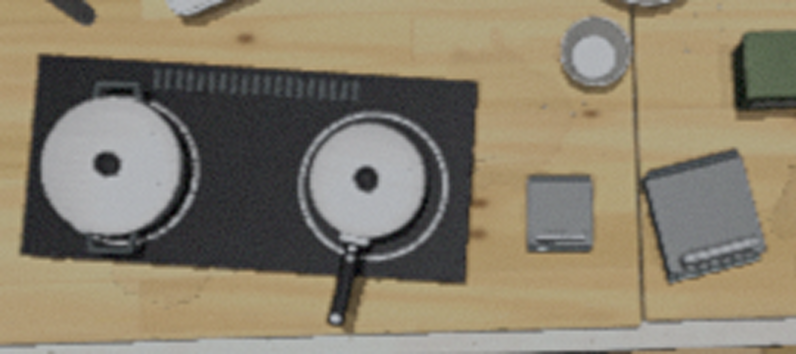

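The crop shows the larger box at crop (705,215), full-picture (389,263), with its pull bar at the front. It is clearly bigger than the box at (340,262), so it is the target. Next I compute world positions.

Run:
```python
from h import *
f=lambda u,v,z:ray('top',(u/2.95+150-.3,v/2.95+190-.3),z)[:2]
H=np.array([f(*p,.034) for p in((38,55),(478,82),(464,283),(22,254))]);print('hob TL,TR,BR,BL',H.round(3).tolist())
c=H.mean(0); yv=(H[0]+H[3]-H[1]-H[2]);yaw=np.arctan2(-yv[0],yv[1]); xv=np.array([np.cos(yaw),np.sin(yaw)]);yv=np.array([-xv[1],xv[0]])
O=c+.010*xv; print('yaw',yaw,'O',O,'ringR',O-.022*xv-.135*yv,'ringL',O-.022*xv+.135*yv)
print('ring seen',f(374,186,.034),'pan',f(367,179,.117),'pot',f(108,163,.112),'hend',f(335,321,.081))
for n,p in dict(pot_far=(97,88,.078),pot_near=(112,249,.078),barL=(690,261,.103),barR=(760,247,.103),cTL=(645,185,.065),cTR=(738,151,.065),cBR=(765,250,.065),cBL=(670,282,.065)).items(): print(n,f(*p).round(3))
im=camera('side')
cv2.imwrite('pics/c2.png',cv2.resize(im[195:310,280:395,::-1],None,fx=5,fy=5,interpolation=cv2.INTER_CUBIC))
```

```text
hob TL,TR,BR,BL [[0.689, 0.342], [0.646, -0.137], [0.428, -0.116], [0.472, 0.359]]
yaw -0.091967001970218 O [0.56864131 0.11108547] ringR [ 0.53433623 -0.0213236 ] ringL [0.55913233 0.24753538]
ring seen [ 0.53513931 -0.02141811] pan [ 0.53480683 -0.02148516] pot [0.55946095 0.24593865] hend [0.39074182 0.01787274]
pot_far [0.644 0.266]
pot_near [0.472 0.251]
barL [ 0.442 -0.352]
barR [ 0.454 -0.424]
cTL [ 0.525 -0.312]
cTR [ 0.559 -0.412]
cBR [ 0.453 -0.436]
cBL [ 0.422 -0.334]
```

View pics/c2.png

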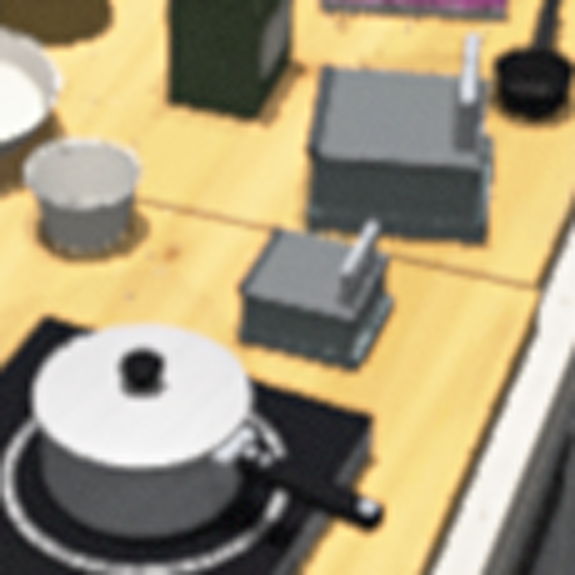

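>>> send_rows:
  steps:
    - [0, 0, 1.6, 386, 455, -30, 0.3]
    - [0, 0, 1.6, 386, 455, -30, 0.3]
    - [0, 0, 1.6, 386, 455, -30, 0.3]
    - [0, 0, 1.6, 386, 455, -30, 0.3]
    - [0, 0, 1.6, 386, 455, -30, 0.3]
    - [0, 0, 1.6, 386, 455, -30, 0.3]
    - [0, 0, 1.6, 386, 455, -30, 0.3]
    - [0, 0, 1.6, 386, 455, -30, 0.3]
    - [0, 0, 1.6, 386, 455, -30, 0.3]
    - [0, 0, 1.6, 386, 455, -30, 0.3]
    - [0, 0, 1.6, 386, 455, -30, 0.3]
    - [0, 0, 1.6, 386, 455, -30, 0.3]
    - [0, 0, 1.6, 386, 455, -30, 0.3]
    - [0, 0, 1.6, 386, 455, -30, 0.3]
    - [0, 0, 1.6, 386, 455, -30, 0.3]
    - [0, 0, 1.6, 386, 455, -30, 0.3]
    - [0, 0, 1.6, 386, 455, -30, 0.3]
    - [0, 0, 1.6, 386, 455, -30, 0.3]
    - [0, 0, 1.6, 386, 455, -30, 0.3]
  newtons: 50

```text
time_s: 3.33
ee_pos: [0.5333, -0.0238, 0.2015]
tcp_rot: [-1.571, -0.0, -1.243]
wrist_force: [0.5, -0.0, 0.6]
grip_width: 0.0597
```

```bash
python3 -c "
from h import *
s=get_state();print(s['time_s'],s['ee_pos'],s['tcp_rot'],s['joint_positions'],s['grip_width'],s['wrist_force'])"
```

```text
3.3333 [ 0.53328668 -0.02378912  0.20147397] [-1.57130884e+00 -1.79104954e-04 -1.24273571e+00] [-4.43780720e-02  3.21971524e-01  3.72114530e-02  1.28644846e+00
 -3.53322781e-04  1.19835775e+00] 0.05967675949749801 [ 0.48867136 -0.00331889  0.60685397]
```

>>> send_rows:
  steps:
    - [0, 0, 0, 1, 2, -40, 0.3]
    - [0, 0, 0, 1, 2, -70, 0.3]
    - [0, 0, 0, 1, 2, -85, 0.3]
    - [0, 0, 0, 1, 2, -95, 0.3]
    - [0, 0, 0, 1, 2, -95, 0.3]
    - [0, 0, 0, 1, 2, -95, 1]
    - [0, 0, 0, 1, 2, -95, 1]
    - [0, 0, 0, 1, 2, -95, 1]
    - [0, 0, 0, 1, 2, -95, 1]
    - [0, 0, 0, 1, 2, -95, 1]
    - [0, 0, 0, 1, 2, -95, 1]
    - [0, 0, 0, 1, 2, -95, 1]
    - [0, 0, 0, 1, 2, -95, 1]
  newtons: 50

```text
time_s: 4.42
ee_pos: [0.5363, -0.0209, 0.1084]
tcp_rot: [-1.568, -0.002, -1.241]
wrist_force: [-1.3, -0.4, 6.2]
grip_width: 0.0223
```

>>> send_rows:
  steps:
    - [0, 0, -0.08, 0, 0, 0, 1]
    - [0, 0, -0.16, 0, 0, 0, 1]
    - [0, 0, -0.24, 0, 0, 0, 1]
    - [0, 0, -0.32, 0, 0, 0, 1]
    - [0, 0, -0.4, 0, 0, 0, 1]
    - [0, 0, -0.48, 0, 0, 0, 1]
    - [0, 0, -0.56, 0, 0, 0, 1]
    - [0, 0, -0.64, 0, 0, 0, 1]
    - [0, 0, -0.72, 0, 0, 0, 1]
    - [0, 0, -0.8, 0, 0, 0, 1]
    - [0, 0, -0.88, 0, 0, 0, 1]
    - [0, 0, -0.96, 0, 0, 0, 1]
    - [0, 0, -1.04, 0, 0, 0, 1]
    - [0, 0, -1.12, 0, 0, 0, 1]
    - [0, 0, -1.2, 0, 0, 0, 1]
    - [0, 0, -1.28, 0, 0, 0, 1]
    - [0, 0, -1.34, 0, 0, 0, 1]
    - [0, 0, -1.34, 0, 0, 0, 1]
    - [0, 0, -1.34, 0, 0, 0, 1]

```text
time_s: 6.0
ee_pos: [0.5369, -0.0203, 0.1084]
tcp_rot: [-1.569, 0.004, -2.58]
wrist_force: [0.4, -0.2, 4.6]
grip_width: 0.0226
```

```bash
python3 -c "
from h import *
im=camera('side')
cv2.imwrite('pics/c3.png',cv2.resize(im[195:425,180:395,::-1],None,fx=2.6,fy=2.6,interpolation=cv2.INTER_CUBIC))"
```

```text
(no output)
```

View pics/c3.png

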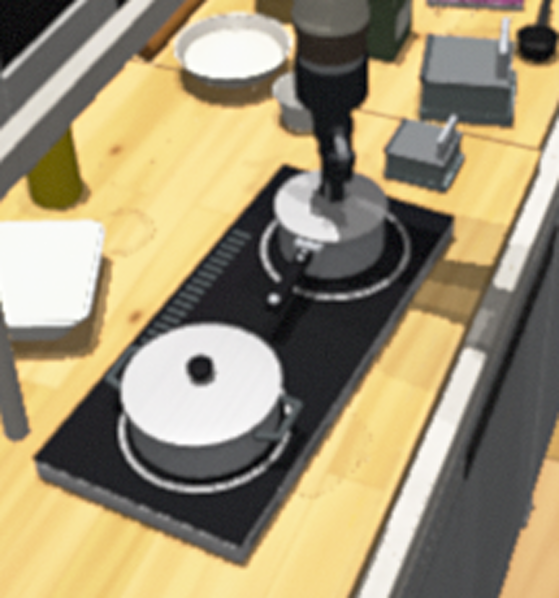

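Pan turned; its handle end shows at crop (274,298), between the pan and the pot. I release the knob and rise.

>>> send_rows:
  steps:
    - [0, 0, 0, 0, 0, 0, 0.3]
    - [0, 0, 0, 0, 0, 0, 0.3]
    - [0, 0, 0, 0, 0, 0, 0.3]
    - [0, 0, 0, 0, 0, 0, 0.3]
    - [0, 0, 0, 0, 0, 30, 0.3]
    - [0, 0, 0, 0, 0, 70, 0.3]
    - [0, 0, 0, 0, 0, 110, 0.3]
    - [0, 0, 0, 0, 0, 130, 0.3]
    - [0, 0, 0, 0, 0, 130, 0.3]

```text
time_s: 6.8
ee_pos: [0.5382, -0.0207, 0.2423]
tcp_rot: [-1.565, 0.009, -2.581]
wrist_force: [0.9, 0.8, 0.4]
grip_width: 0.0599
```

Run:
```python
from h import *
t=camera('top'); m=masks_of('switch_box','top')[0]
ct=max(cv2.findContours(m['region'].astype(np.uint8),0,2)[0],key=cv2.contourArea);print(cv2.minAreaRect(ct))
a=cv2.resize(t[230:295,355:420,::-1],None,fx=9,fy=9,interpolation=cv2.INTER_CUBIC)
cv2.imwrite('pics/c4.png',a)
s=camera('side')
print('hend side',ray('side',(274/2.6+180,298/2.6+195),.081))
print('knob search',[ (n,search_frame(n,'side')[0]['position']) for n in('saucepan','pot')])
b=cv2.resize(s[195:315,270:390,::-1],None,fx=4.9,fy=4.9,interpolation=cv2.INTER_CUBIC)
cv2.imwrite('pics/c5.png',b)
```

```text
((339.0, 262.0), (26.0, 22.0), 90.0)
hend side [0.54237801 0.12210044 0.081     ]
knob search [('saucepan', [0.5306, 0.0107, 0.0932]), ('pot', [0.5485, 0.2701, 0.0894])]
```

View pics/c4.png

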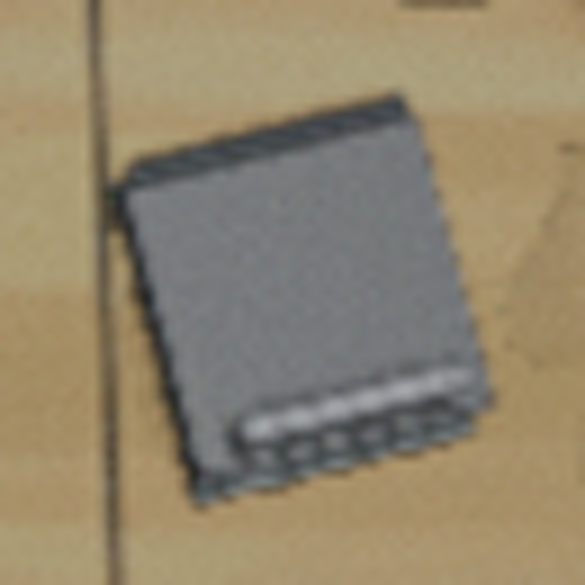

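View pics/c5.png

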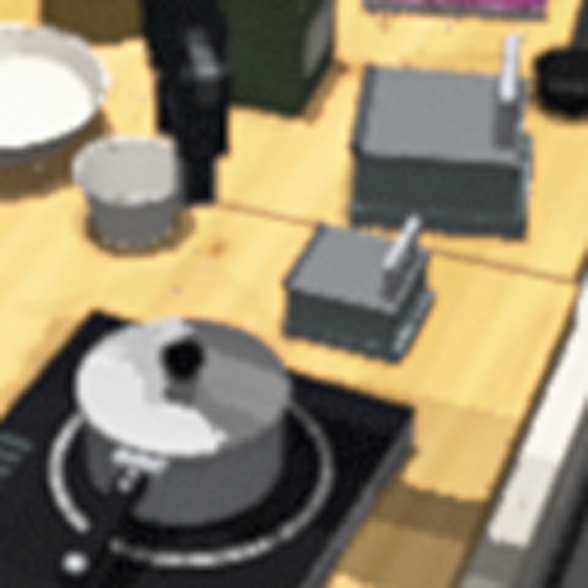

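Run:
```python
from h import *
g=lambda u,v,z:ray('top',(u/9+355-.4,v/9+230-.4),z)[:2].round(4)
k=lambda u,v,z:ray('side',(u/4.9+270-.4,v/4.9+195-.4),z)[:2].round(4)
print('bar top',g(245,428,.106),g(470,378,.106),g(357.5,403,.106))
print('bar side',k(512,42,.106),k(505,92,.106))
for p in((130,190),(410,120),(487,400),(200,480)):print('flap',g(*p,.0655))
for p in((360,155),(370,68)):print('flap side back',k(*p,.0655))
```

```text
bar top [ 0.4449 -0.346 ] [ 0.4596 -0.4227] [ 0.4523 -0.3844]
bar side [ 0.4576 -0.4079] [ 0.4455 -0.3483]
flap [ 0.5304 -0.3139]
flap [ 0.5521 -0.4123]
flap [ 0.4539 -0.4348]
flap [ 0.4291 -0.3344]
flap side back [ 0.5283 -0.3034]
flap side back [ 0.5547 -0.4043]
```

>>> send_rows:
  steps:
    - [0, 0, 1.23, -87, -363, -40, 0.45]
    - [0, 0, 1.23, -87, -363, -40, 0.45]
    - [0, 0, 1.23, -87, -363, -40, 0.45]
    - [0, 0, 1.23, -87, -363, -40, 0.45]
    - [0, 0, 1.23, -87, -363, -40, 0.45]
    - [0, 0, 1.23, -87, -363, -40, 0.45]
    - [0, 0, 1.23, -87, -363, -40, 0.45]
    - [0, 0, 1.23, -87, -363, -40, 0.45]
    - [0, 0, 1.23, -87, -363, -40, 0.45]
    - [0, 0, 1.23, -87, -363, -40, 0.45]
    - [0, 0, 1.23, -87, -363, -40, 0.45]
    - [0, 0, 1.23, -87, -363, -40, 0.45]
    - [0, 0, 1.23, -87, -363, -40, 0.45]
    - [0, 0, 1.23, -87, -363, -40, 0.45]
  newtons: 20

```text
time_s: 8.22
ee_pos: [0.448, -0.3825, 0.1954]
tcp_rot: [-1.572, 0.002, -1.352]
wrist_force: [0.5, -0.0, -0.3]
grip_width: 0.0472
```

Run:
```python
from h import *
s=get_state();print(s['ee_pos'],s['tcp_rot'],s['joint_positions'].round(2) if hasattr(s['joint_positions'],'round') else s['joint_positions'])
t=camera('top')
K=proj('top',[[.5345,-.0215,.117],[.542,.122,.081]]);print(K)
g=[d for n in('saucepan','pot','handle_end') for d in [(n,np.round(search_frame(n,'top')[0]['position'],3))]];print(g)
a=cv2.resize(t[205:300,150:315,::-1],None,fx=4.8,fy=4.8,interpolation=cv2.INTER_CUBIC);cv2.imwrite('pics/c6.png',a)
```

```text
[ 0.44798254 -0.38245292  0.19536412] [-1.57188479  0.00185987 -1.35152634] [-0.71  0.44  0.19  1.33  0.    0.64]
[[274.11357535 250.47850327]
 [228.8724804  250.47871293]]
[('saucepan', array([ 0.536, -0.009,  0.099])), ('pot', array([0.554, 0.251, 0.095])), ('handle_end', array([ 0.537, -0.01 ,  0.098]))]
```

View pics/c6.png

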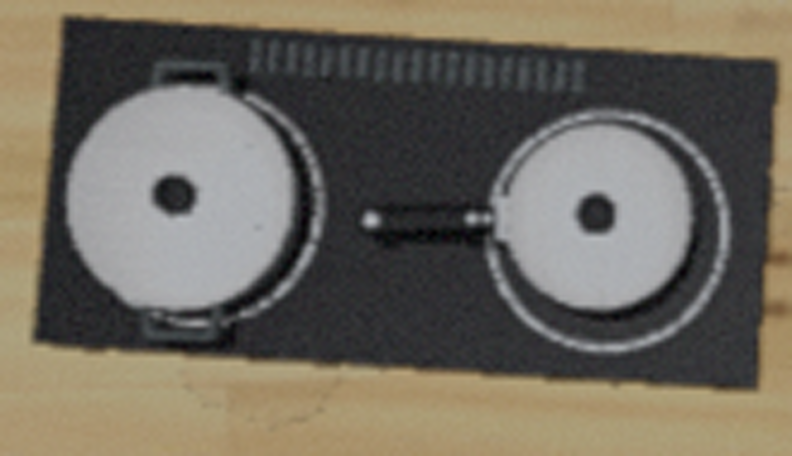

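The pan knob is at crop (596,213), full-picture (274,249), on its ring. The handle end is at crop (370,220), in the middle of the hob, and the pot hasn't moved. Next: grasp the guard bar.

>>> send_rows:
  steps:
    - [0, 0, 0, 3, -2, -40, 0.45]
    - [0, 0, 0, 3, -2, -70, 0.45]
    - [0, 0, 0, 3, -2, -90, 0.45]
    - [0, 0, 0, 3, -2, -107, 0.45]
    - [0, 0, 0, 3, -2, -107, 0.45]
    - [0, 0, 0, 3, -2, -107, 0.45]
    - [0, 0, 0, 3, -2, -107, 1]
    - [0, 0, 0, 3, -2, -107, 1]
    - [0, 0, 0, 3, -2, -107, 1]
    - [0, 0, 0, 3, -2, -107, 1]
    - [0, 0, 0, 3, -2, -107, 1]
    - [0, 0, 0, 3, -2, -107, 1]
    - [0, 0, 0, 3, -2, -107, 1]
    - [0, 0, 0, 3, -2, -107, 1]
  newtons: 20

```text
time_s: 9.58
ee_pos: [0.4529, -0.3861, 0.0911]
tcp_rot: [-1.567, -0.003, -1.35]
wrist_force: [3.9, 1.3, 5.5]
grip_width: 0.0092
```

>>> send_rows:
  steps:
    - [0, 0, 0, 3, 1, 7, 1]
    - [0, 0, 0, 7, 2, 14, 1]
    - [0, 0, 0, 11, 2, 20, 1]
    - [0, 0, 0, 16, 4, 27, 1]
    - [0, 0, 0, 21, 5, 32, 1]
    - [0, 0, 0, 26, 6, 38, 1]
    - [0, 0, 0, 32, 7, 43, 1]
    - [0, 0, 0, 38, 9, 47, 1]
    - [0, 0, 0, 45, 10, 51, 1]
    - [0, 0, 0, 52, 12, 55, 1]
    - [0, 0, 0, 52, 12, 55, 1]

```text
time_s: 10.5
ee_pos: [0.5033, -0.3745, 0.1467]
tcp_rot: [-1.572, -0.003, -1.351]
wrist_force: [-2.7, -3.4, 7.4]
grip_width: 0.0092
```

>>> send_rows:
  steps:
    - [0, 0, 0, 7, 2, 3, 1]
    - [0, 0, 0, 14, 3, 5, 1]
    - [0, 0, 0, 22, 5, 7, 1]
    - [0, 0, 0, 29, 7, 9, 1]
    - [0, 0, 0, 37, 8, 9, 1]
    - [0, 0, 0, 44, 10, 9, 1]
    - [0, 0, 0, 52, 12, 9, 1]
    - [0, 0, 0, 60, 13, 8, 1]
    - [0, 0, 0, 67, 15, 6, 1]
    - [0, 0, 0, 74, 17, 4, 1]
    - [0, 0, 0, 74, 17, 4, 1]
    - [0, 0, 0, 74, 17, 4, 1]

```text
time_s: 11.5
ee_pos: [0.5791, -0.3569, 0.1482]
tcp_rot: [-1.569, -0.002, -1.35]
wrist_force: [1.1, -4.9, 2.2]
grip_width: 0.009
```

Run:
```python
from h import *
s=camera('side')
b=cv2.resize(s[140:260,290:430,::-1],None,fx=5,fy=5,interpolation=cv2.INTER_CUBIC);cv2.imwrite('pics/c7.png',b)
```

```text
(no output)
```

View pics/c7.png

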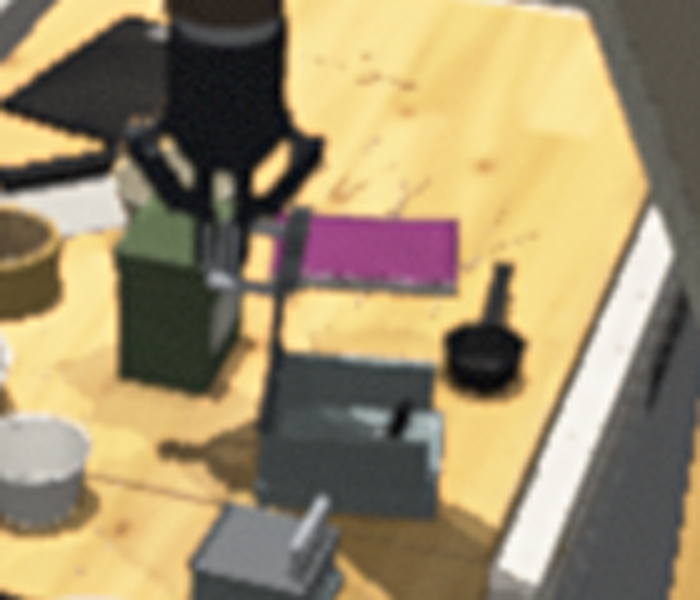

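The flap stands upright with the bar in the grip, and the paddle shows at crop (403,415), leaning towards the robot. I release, rise and come down in front of the paddle.

>>> send_rows:
  steps:
    - [0, 0, 0, 0, 0, 0, 0.7]
    - [0, 0, 0, 0, 0, 0, 0.7]
    - [0, 0, 0, 0, 0, 0, 0.7]
    - [0, 0, 0, 0, 0, 0, 0.7]
    - [0, 0, 0, 0, 0, 25, 0.7]
    - [0, 0, 0, 0, 0, 50, 0.7]
    - [0, 0, 0, 0, 0, 65, 0.7]
    - [0, 0, 0, -40, -9, 65, 1]
    - [0, 0, 0, -80, -17, 65, 1]
    - [0, 0, 0, -120, -26, 65, 1]
    - [0, 0, 0, -150, -33, 65, 1]
    - [0, 0, 0, -150, -33, 30, 1]
    - [0, 0, 0, -150, -33, -10, 1]
    - [0, 0, 0, -150, -33, -50, 1]
    - [0, 0, 0, -150, -33, -80, 1]
    - [0, 0, 0, -150, -33, -100, 1]
    - [0, 0, 0, -150, -33, -111, 1]
    - [0, 0, 0, -150, -33, -111, 1]
    - [0, 0, 0, -150, -33, -111, 1]
  newtons: 20

```text
time_s: 13.13
ee_pos: [0.4273, -0.3894, 0.0374]
tcp_rot: [-1.571, 0.001, -1.351]
wrist_force: [-0.2, 0.2, 0.1]
grip_width: -0.0002
```

>>> send_rows:
  steps:
    - [0, 0, 0, 8, 2, 0, 1]
    - [0, 0, 0, 14, 3, 0, 1]
    - [0, 0, 0, 19, 4, 0, 1]
    - [0, 0, 0, 23, 5, 0, 1]
    - [0, 0, 0, 27, 6, 0, 1]
    - [0, 0, 0, 30, 7, 0, 1]
    - [0, 0, 0, 30, 7, 0, 1]
    - [0, 0, 0, 30, 7, 0, 1]

```text
time_s: 13.8
ee_pos: [0.4575, -0.3822, 0.0372]
tcp_rot: [-1.57, 0.0, -1.35]
wrist_force: [0.1, 0.4, 0.3]
grip_width: -0.0001
```

>>> send_rows:
  steps:
    - [0, 0, 0, 3, 1, 0, 1]
    - [0, 0, 0, 6, 1, 0, 1]
    - [0, 0, 0, 8, 2, 0, 1]
    - [0, 0, 0, 8, 2, 0, 1]

```text
time_s: 14.13
ee_pos: [0.4654, -0.3803, 0.0371]
tcp_rot: [-1.571, 0.0, -1.35]
wrist_force: [0.1, -0.6, -0.2]
grip_width: -0.0
```

Run:
```python
from h import *
s=camera('side')
b=cv2.resize(s[140:260,290:430,::-1],None,fx=5,fy=5,interpolation=cv2.INTER_CUBIC);cv2.imwrite('pics/c8.png',b)
```

```text
(no output)
```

View pics/c8.png

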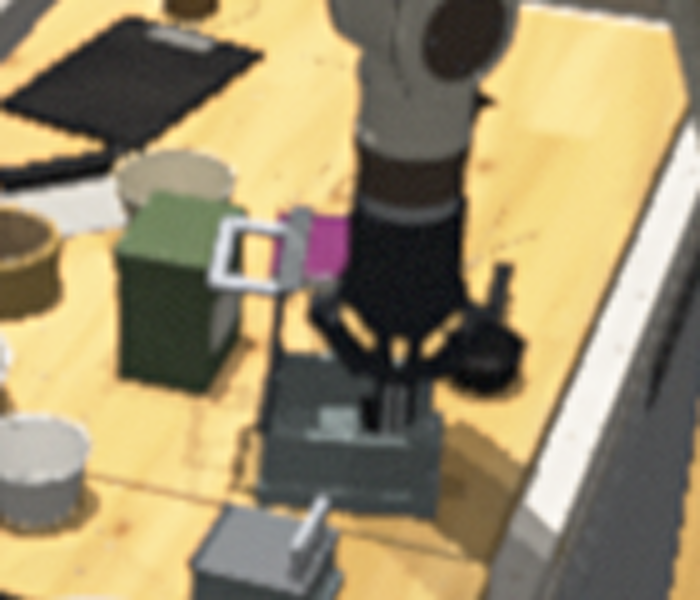

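The paddle shows just behind the finger, around crop (372,410). There is no stop force yet, so I push on.

>>> send_rows:
  steps:
    - [0, 0, 0, 2, 0, 0, 1]
    - [0, 0, 0, 4, 1, 0, 1]
    - [0, 0, 0, 6, 1, 0, 1]
    - [0, 0, 0, 6, 1, 0, 1]

```text
time_s: 14.52
ee_pos: [0.4673, -0.3802, 0.037]
tcp_rot: [-1.579, 0.0, -1.353]
wrist_force: [-10.3, -2.2, 3.7]
grip_width: -0.0
```

>>> send_rows:
  steps:
    - [0, 0, 0, -12, -3, 0, 1]
    - [0, 0, 0, -24, -5, 0, 1]
    - [0, 0, 0, -24, -5, 40, 1]
    - [0, 0, 0, -24, -5, 80, 1]
    - [0, 0, 0, -24, -5, 120, 1]
    - [0, 0, 0, -24, -5, 155, 1]
    - [0, 0, 0, -24, -5, 180, 0.65]
    - [0, 0, 0, -24, -5, 180, 0.65]
    - [0, 0, 0, -24, -5, 180, 0.65]

```text
time_s: 15.27
ee_pos: [0.4479, -0.3855, 0.2198]
tcp_rot: [-1.567, -0.004, -1.351]
wrist_force: [-0.3, 0.1, 0.0]
grip_width: 0.03
```

Run:
```python
from h import *
s=camera('side')
b=cv2.resize(s[150:260,320:400,::-1],None,fx=5,fy=5,interpolation=cv2.INTER_CUBIC);cv2.imwrite('pics/c9.png',b)
```

```text
(no output)
```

View pics/c9.png

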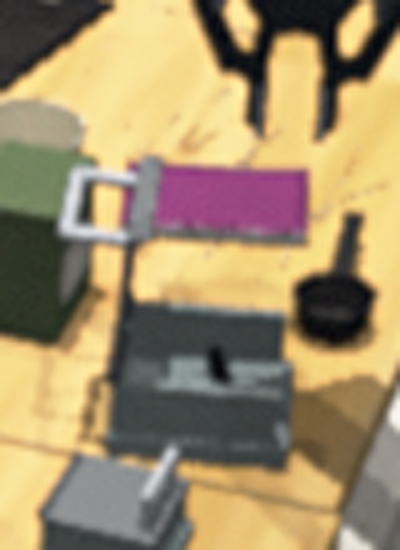

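The paddle tip at crop (213,350) now leans back, away from the robot, so it is on. The flap is still upright. I grasp the bar again and close the flap.

>>> send_rows:
  steps:
    - [0, 0, 0, 33, 7, 0, 0.65]
    - [0, 0, 0, 66, 14, 0, 0.65]
    - [0, 0, 0, 100, 21, 0, 0.65]
    - [0, 0, 0, 130, 28, 0, 0.65]
    - [0, 0, 0, 130, 28, 0, 0.65]
    - [0, 0, 0, 130, 28, -25, 0.65]
    - [0, 0, 0, 130, 28, -50, 0.65]
    - [0, 0, 0, 130, 28, -69, 0.65]
    - [0, 0, 0, 130, 28, -69, 0.65]
    - [0, 0, 0, 130, 28, -69, 1]
    - [0, 0, 0, 130, 28, -69, 1]
    - [0, 0, 0, 130, 28, -69, 1]
    - [0, 0, 0, 130, 28, -69, 1]
    - [0, 0, 0, 130, 28, -69, 1]
    - [0, 0, 0, 130, 28, -69, 1]
  newtons: 20

```text
time_s: 16.57
ee_pos: [0.5764, -0.3566, 0.1481]
tcp_rot: [-1.572, 0.001, -1.351]
wrist_force: [-2.6, -0.6, -5.7]
grip_width: 0.0086
```

>>> send_rows:
  steps:
    - [0, 0, 0, -7, -2, 2, 1]
    - [0, 0, 0, -14, -4, 4, 1]
    - [0, 0, 0, -22, -5, 5, 1]
    - [0, 0, 0, -30, -7, 5, 1]
    - [0, 0, 0, -37, -9, 5, 1]
    - [0, 0, 0, -45, -10, 5, 1]
    - [0, 0, 0, -52, -12, 3, 1]
    - [0, 0, 0, -60, -14, 1, 1]
    - [0, 0, 0, -67, -15, -1, 1]
    - [0, 0, 0, -74, -17, -4, 1]
    - [0, 0, 0, -81, -19, -8, 1]
    - [0, 0, 0, -88, -20, -12, 1]
    - [0, 0, 0, -94, -22, -16, 1]
    - [0, 0, 0, -100, -23, -21, 1]
    - [0, 0, 0, -105, -24, -27, 1]
    - [0, 0, 0, -110, -25, -32, 1]
    - [0, 0, 0, -115, -27, -39, 1]
    - [0, 0, 0, -119, -27, -45, 1]
    - [0, 0, 0, -123, -28, -52, 1]
    - [0, 0, 0, -126, -29, -58, 1]

```text
time_s: 18.23
ee_pos: [0.4527, -0.3861, 0.0914]
tcp_rot: [-1.566, -0.002, -1.351]
wrist_force: [2.0, 9.9, 30.7]
grip_width: 0.0087
```

>>> send_rows:
  steps:
    - [0, 0, 0, 0, 0, 1, 0.5]
    - [0, 0, 0, 0, 0, 1, 0.5]
    - [0, 0, 0, 0, 0, 1, 0.5]
    - [0, 0, 0, 0, 0, 1, 0.5]
    - [0, 0, 0, 0, 0, 25, 0.5]
    - [0, 0, 0, 0, 0, 65, 0.5]
    - [0, 0, 0, 0, 0, 105, 0.5]
    - [0, 0, 0, -100, 0, 140, 0.5]
    - [0, 0, 0, -150, -20, 140, 0.5]
    - [0, 0, 0, -180, -20, 140, 0.5]
    - [0, 0, 0, -200, -20, 140, 0.5]
    - [0, 0, 0, -200, -20, 140, 0.5]
    - [0, 0, 0, -200, -20, 140, 0.5]
    - [0, 0, 0, -200, -20, 140, 0.5]

```text
time_s: 19.4
ee_pos: [0.2494, -0.4062, 0.2309]
tcp_rot: [-1.571, -0.001, -1.355]
wrist_force: [0.2, -0.3, -0.4]
grip_width: 0.0427
```

Run:
```python
from h import *
s=camera('side')
cv2.imwrite('pics/c10.png',cv2.resize(s[180:400,200:420,::-1],None,fx=2.7,fy=2.7,interpolation=cv2.INTER_CUBIC))
```

```text
(no output)
```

View pics/c10.png

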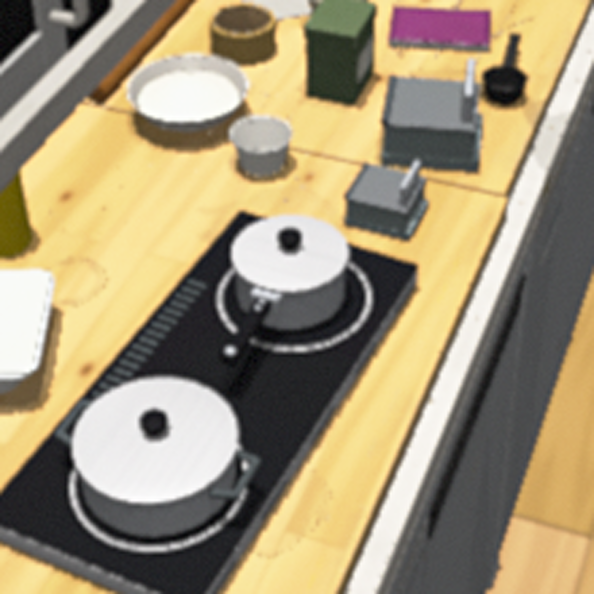

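The flap looks shut with the bar at crop (470,90), and the pan and pot are in place. As a check on the guard angle, I compare the box area with the first picture.

Run:
```python
from h import *
a=cv2.imread('pics/s0.png',0).astype(np.float32);b=cv2.cvtColor(camera('side'),cv2.COLOR_RGB2GRAY).astype(np.float32)
for n,(y0,y1,x0,x1) in dict(box=(196,246,336,382),bar=(200,216,368,382),tin=(175,222,310,342),cup=(222,248,284,310),pot=(318,385,222,290)).items():
    p=a[y0:y1,x0:x1];q=b[y0:y1,x0:x1];print(n,abs(p-q).mean().round(2),cv2.phaseCorrelate(p,q,cv2.createHanningWindow(p.shape[::-1],5)))
```

```text
box 1.2 ((-0.07886593050319135, 0.02967818623005769), 0.9570387442906697)
bar 1.35 ((0.480117385813962, 0.21430218321065553), 0.9617384910583496)
tin 1.28 ((0.0987286686886879, 0.04002279594432778), 0.8991629015654325)
cup 1.21 ((0.5975483056479778, 0.44996277625424597), 1.0121563681195629)
pot 1.29 ((-0.02714389676265938, 0.03453004680098104), 0.9455449592184137)
```

The guard region matches the first picture to noise level, so it is shut; the bystanders and the pot haven't moved.

```bash
python3 -c "
from plant import *
print(sign_off())"
```

```text
the job is handed in; nothing more can be done
None
```

The job is done and handed in at about 19.5 s of the 72 s allowed; `sign_off` gives no verdict.

**What I did:** I gripped the saucepan by its lid knob and turned it about 77° so the handle points inward. I then lifted the guard of the larger switch box by its bar and pushed the toggle away until it met a stop at about 10 N. Last, I lowered the guard by its bar until it pressed shut, then let go and moved the arm clear.

**Last checks:**
- **Pan:** the knob was about 3 mm from the ring centre, measured after I let go of it. The handle end is at about hob x -0.03, y +0.01 and roughly 0.12 m from the pot's axis.
- **Switch:** before I closed the guard, the picture showed the paddle leaning away from the robot. It can't be seen now that the guard is shut.
- **Guard:** it was pressed down with 31 N, and the arm read the same position as when it first grasped the bar. The box area in the last side picture matches the first one to within noise.
- **Other things:** the pot, tin and cup have not moved visibly. I did not compare the scoop numerically; it looks undisturbed in the last picture.

No check failed. The network's positions for the pan and handle end disagreed with mine by over 1 cm (it marks the middle of the visible surface), so I used positions measured from pixels.

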